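# Unlatch the crimp-die case and flip its lid open

## Task

Open the blue die case so that its dies are at hand for the crimper: with a fingertip push both red catches on its front outward to their stops, then put a fingertip under the lip in the middle of the lid, push the lid up and over past its balance point, and leave it resting open against its stop by its own weight. Push only, do not pinch the catches or the lip, do not fling the lid, and leave the dies and the other things on the bench where they are.

Things in the scene. Friction and masses are not known exactly. Their poses are not given: they have to be found in the camera images.
- die_case: blue sheet-steel die case, screwed to the bench. Box 130 (x) x 230 (y) x 67 mm high, with the lid shut 91 mm high. Origin: centre of its underside, on the bench; its x axis points from the front (the side with lip and catches, towards the robot) to the back (hinge), y to the left, z up. It does not move. Inside are eight pockets, seven of them holding a grey crimp die (tops 59 mm above the bench)
- lid_panel (a joint): angle of the case's lid, rad: 0 shut, grows as the front edge rises, 1.9 fully open, leaning back on its stop. The lid is a blue 24 mm deep steel tray, 135 mm from hinge to front, 232 mm wide, 0.35 to 0.6 kg, with a lightly damped hinge; below about 1.3 rad gravity pulls it shut, past that it falls open by itself onto the stop. It cannot rise while either catch is in
- lid_hinge (a point): point on the lid's hinge axis, at the middle of its length (axis parallel to the case's y), 67 mm above the bench, at the top of the back of the case, 69.5 mm behind the case's centre; turns with the lid
- lip_edge (a point): middle of the lower front edge of the pull lip: steel with a black rubber top, 50 mm wide (y), 3 mm thick at the edge, 6 mm behind, sticking out 32 mm level from the middle of the lid's front, only air below it. Lid shut: 83 mm above the bench, 99 mm in front of the case's centre. Lies 168.5 mm ahead of and 16 mm above the hinge axis in the lid's frame (axes as the case's when shut) and turns with the lid
- slide_left (a joint): travel of the left catch (case's +y side), m: 0 fully in (over the lid's keeper), 0.022 out against its stop; slides outward, along the case's +y, away from the lip; releases the lid from 0.016 on. Friction 2 to 3 N; it stays where it is left
- slide_right (a joint): the same for the right catch: slides outward along the case's -y
- thumb_left (a point): centre of the left catch's red plastic thumb piece: a block 15 mm wide (y) x 24 mm (x, standing out from the front of the catch) x 23 mm high, its centre 50 mm above the bench and 96 mm in front of the case's centre; with the catch fully in it is 82 mm to the left of the case's middle. Between it and the lip the front is free
- thumb_right (a point): the same for the right catch, 82 mm to the right of the case's middle when fully in
- crimp_die_0: grey steel crimp die, 37 x 36 x 56 mm, standing in a pocket of the case (origin: centre of its underside); stays there
- crimp_die_1: grey steel crimp die, 37 x 36 x 56 mm, standing in a pocket of the case (origin: centre of its underside); stays there
- crimp_die_2: grey steel crimp die, 37 x 36 x 56 mm, standing in a pocket of the case (origin: centre of its underside); stays there
- crimp_die_3: grey steel crimp die, 37 x 36 x 56 mm, standing in a pocket of the case (origin: centre of its underside); stays there
- crimp_die_4: grey steel crimp die, 37 x 36 x 56 mm, standing in a pocket of the case (origin: centre of its underside); stays there
- crimp_die_5: grey steel crimp die, 37 x 36 x 56 mm, standing in a pocket of the case (origin: centre of its underside); stays there
- crimp_die_6: grey steel crimp die, 37 x 36 x 56 mm, standing in a pocket of the case (origin: centre of its underside); stays there
- spare_die: eighth grey crimp die, 37 x 36 x 56 mm, standing on the bench to the right of the case (origin: centre of its underside); leave alone
- spanner: combination spanner 28 x 179 x 9 mm lying farther to the right of the case (origin: centre of its underside); leave alone
- grease_pot: white plastic pot with snap lid, 73 mm across, 69 mm high, standing to the left of the case towards the back (origin: centre of its underside); leave alone
- parts_carton: small brown carton 61 x 85 x 51 mm, to the left of the case (origin: centre of its underside); leave alone

How it is judged:
On the way, in this order (a step that is already met when the one before it is completed fails the run):
1. both catches pushed outward, with the lid still down (value of joint each of slide_left, slide_right above 0.017 m and value of joint lid_panel below 0.15 rad), for 0.1 s.
2. lid raised half-way, short of its balance point (value of joint each of slide_left, slide_right above 0.017 m and value of joint lid_panel between 0.7 and 1.5 rad), for 0.02 s.
At the end, for the whole second after the job is handed in: The lid rests open at more than 1.8 rad (fully open is 1.9) and is still, both catches are out by more than 17 of their 22 mm, every die and every bystander is within 15 mm of where it stood, and the dies and the pot are upright (within 0.15 rad) (value of joint lid_panel above 1.8 rad and velocity of joint lid_panel between -0.05 and 0.05 rad/s and value of joint each of slide_left, slide_right above 0.017 m and distance of each of crimp_die_0, crimp_die_1, crimp_die_2, crimp_die_3, crimp_die_4, crimp_die_5, crimp_die_6, spare_die, spanner, grease_pot, parts_carton from where it was at the start of the episode below 0.015 m and angle between each of crimp_die_0, crimp_die_1, crimp_die_2, crimp_die_3, crimp_die_4, crimp_die_5, crimp_die_6, spare_die, grease_pot's own z axis and vertical below 0.15 rad); the robot touches nothing.
It fails at once if a die lifted or shifted by more than 20 mm (distance of any of crimp_die_0, crimp_die_1, crimp_die_2, crimp_die_3, crimp_die_4, crimp_die_5, crimp_die_6, spare_die from where it was at the start of the episode above 0.02 m).
It fails at once if spanner, pot or carton lifted or shifted by more than 20 mm (distance of any of spanner, grease_pot, parts_carton from where it was at the start of the episode above 0.02 m).
It fails at once if the lid flung: turning faster than 5 rad/s (velocity of joint lid_panel above 5 rad/s).
It fails at once if the lip pinched: fingers bearing on its top and underside at once (contact force between the fingers and lid_panel_c6 above 1 N and contact force between the fingers and lid_panel_c7 above 1 N).
It fails at once if a catch pinched: fingers bearing on both sides of its thumb piece at once ((contact force between the fingers and slide_left_c3 above 1 N and contact force between the fingers and slide_left_c4 above 1 N) or (contact force between the fingers and slide_right_c3 above 1 N and contact force between the fingers and slide_right_c4 above 1 N)).
It also fails if it takes over 61 s, if anything falls off the work surface, if the arm or the gripper's body presses on something with over 40 N, if the wrist force passes 120 N, or if a joint passes its speed limit or range.

## Robot

A 7-joint arm with a two-finger parallel gripper is mounted at the origin on a cart in front of the work surface, level with it; the furniture and walls round the work are solid. World frame = base frame: x ahead of the robot, y to its left, z up, the work surface at z = 0. Lengths are in m, angles in rad, forces in N, time in s.
With the tool pointing down it reaches from about 0.425 to 1.025 m from the base axis. Payload 9.4 kg.
Tool frame: the origin (TCP) lies midway between the tips of the shut fingers; the grasp point (between the pads) lies 19 mm behind it; z points along the fingers, y is the direction in which the jaws open and shut (so a half turn about z gives the same grasp; the last joint's range is limited). The gripper opens to 85 mm and grips with 20 to 120 N. Pads are 22 mm wide; open, the fingers measure 114 mm over their backs; the gripper's body (76 mm by 85 mm) begins 54 mm behind the grasp point. The pads swing forward as they close: fully open they stand 13 mm farther back than shut.
Start: joints at [-1.395, 0.599, -0.003, 1.599, 0.002, 0.943, -0.08], TCP at [0.181, 0.702, 0.231] pointing down, gripper open.
Joint ranges: [-2.57, 2.57], [-0.35, 1.97], [-1.29, 1.29], [0.11, 2.56], [-1.05, 4.19], [0.11, 1.86], [-2.63, 2.63]. Speed limits (rad/s): [2.22, 2.22, 3.01, 3.01, 3.14, 3.14, 3.14].

## Interface

Orientations are given as a unit quaternion [x, y, z, w].
In Python, from rig import r gives the robot as it stands. The module is installed in compiled form; this text tells all that it offers.
- The arm moves only by the tool jog_arm, never from a script. Its argument "moves" is text: rows parted by semicolons, each of 7 numbers parted by spaces: the turn, a rotation vector about the tool's x, y, z in degrees, then the shift along the tool's x, y, z in mm, then the opening, from -1 (shut) to 1 (fully open), so that 0 is half open. In form: ax ay az x y z claw; .... A call has exactly 8 rows; each row shifts and turns the commanded pose from where the row before left it, along the tool's axes as they then stand; what a row does not reach is not made up. A row lasts 1/8 s, in which the tool goes at most 62.5 mm and 10.7 degrees, less where a joint would pass 70% of its speed; a pose out of reach is approached as far as the arm can. A call is refused whole if a number of a shift passes 62.5 or a number of a turn 10.7, either way. A call with a gripper value outside its range is refused whole. The fingers move at their own pace and stop on an object; "squeeze" is the grip in N (left out, the last holds). Time passes only in rows, so rows that do not move let the fingers close, or fill a call up. It gives the time, the measured TCP pose, the force and the opening at its end, in the units of the state.
- r.get_obs(): the state, without advancing time (a new reading comes with each control period).
- r.camera(name): name is "scene" or "top" or "wrist"; returns a dict with "pixels" (384x512x3 uint8, red, green, blue), "fx", "fy", "cx", "cy" (pixels), "position" and "rotation" of the camera in the world; the wrist camera has in their place "tool_from_camera" (4x4, takes a point from camera to tool coordinates, whose origin is the TCP and whose axes are the flange's). Camera axes: x right, y up, looking along -z (the intrinsics and any distortion apply to the point x, -y, -z); pixel columns grow to the right and rows downward; lengths in m; the calibration is good to about 2 mm. A picture is of the moment at which its call begins: read the wrist's pose just before it. There is no depth.
- r.job_done(): hands the job in, once; it reports no verdict.
Trained networks look in a picture, given as the dict that the camera call returned (one of the last four; its "shot" number tells which), for a name from the list of things; names that differ only in an ending like _2 or _b are one class to them, and where a whole thing is asked for, a point or a joint stands for the part that bears it (a point fixed in the world has none). Each returns a list of dicts, best first, with "conf" (0 to 1); they miss things now and then, are a little off and sometimes report something else, mostly with a low value. They report only what shows in the picture. A call takes as long as a camera call.
- r.find_in(label, picture): "rect" ([left, top, right, bottom] in pixels, round what is visible of it).
- r.masks_of(label, picture): "region" (384x512 bool, what is visible of it) and "rect" ([left, top, right, bottom] in pixels, round what is visible of it).
- r.tip_of(label, picture): "xy" ([column, row] in pixels: a listed point, or the origin of a listed thing).
The state is a dict: "clock": time; "joint_positions": joint angles; "qvel": joint speeds; "joint_efforts": joint torques, N m; "eef_pos": TCP position; "tcp_rot": TCP orientation; "force": force on the tool from outside, world axes, zero at the start; "torque": the same for the moment, N m; "opening": finger opening in m.
Only numpy, scipy, OpenCV 4.12 (cv2) and the standard library are available. Lean on these libraries where they do the work, as an engineer would, in place of code of your own. Each camera call takes 0.05 s, during which the arm holds its last target.

## Working session

There is one attempt and no reset: what is moved stays moved. The work goes in short steps, Python scripts to look and compute and a tool call to move; the robot and the scene stay as the last step left them, time stands still between calls to the robot, and variables do not carry over. Pictures are saved under pics/ and viewed, and the job is handed in when it is done.

Besides the shell and the picture viewer there is one more tool, called as name(argument=value, ...), one argument or row to a line, values as JSON. jog_arm: Moves the arm, as the interface text tells. Its arguments: {"type":"object","properties":{"moves":{"type":"string"},"squeeze":{"type":"number"}},"required":["moves"]}

```bash
mkdir -p pics
cat > h.py <<'E'
import numpy as np, cv2
from rig import r
from scipy.spatial.transform import Rotation as R
def save(p,n,boxes=[]):
    im=cv2.cvtColor(p["pixels"],cv2.COLOR_RGB2BGR).copy()
    cv2.imwrite("pics/"+n,im)
def ray(p,xy):
    d=np.array([(xy[0]-p["cx"])/p["fx"],-(xy[1]-p["cy"])/p["fy"],-1.0])
    return np.array(p["position"]),np.array(p["rotation"])@d
def atz(p,xy,z):
    o,d=ray(p,xy); return o+d*(z-o[2])/d[2]
def proj(p,X):
    c=np.array(p["rotation"]).T@(np.array(X)-np.array(p["position"]))
    return p["cx"]+p["fx"]*c[0]/-c[2], p["cy"]-p["fy"]*c[1]/-c[2]
E
python3 - <<'E'
from h import *
o=r.get_obs()
for k in o: print(k,np.round(o[k],4))
for n in("scene","top"):
    p=r.camera(n); save(p,n+"0.png")
    print(n,{k:np.round(v,3) for k,v in p.items() if k not in("pixels",)})
    for l,z in(("die_case",0),("lid_hinge",.067),("lip_edge",.083),("thumb_left",.05),("thumb_right",.05),("spare_die",0),("spanner",0),("grease_pot",0),("parts_carton",0)):
        for t in r.tip_of(l,p)[:2]: print(l,np.round(t["xy"],1),round(t["conf"],2),np.round(atz(p,t["xy"],z),3))
E
```

```text
clock 0.0
joint_positions [-1.3947  0.6001 -0.0026  1.6001  0.0018  0.9429 -0.0798]
qvel [ 0.0008 -0.0004  0.0012 -0.001   0.0022 -0.0015  0.0019]
joint_efforts [ 1.00000e-03 -7.76457e+01  1.56520e+00 -2.57999e+01  1.23000e-02
  9.00000e-03  0.00000e+00]
eef_pos [0.1812 0.7015 0.2304]
tcp_rot [ 1.26e-01  9.92e-01 -8.00e-04 -0.00e+00]
force [0.0471 0.5804 0.0095]
torque [ 0.0219 -0.0011  0.0125]
opening 0.0855
scene {'fx': np.float64(454.272), 'fy': np.float64(454.272), 'cx': np.float64(263.01), 'cy': np.float64(204.408), 'position': array([-0.189, -0.507,  0.969]), 'rotation': array([ 0.381, -0.17 , -0.353,  0.838]), 'shot': np.int64(1)}Traceback (most recent call last):
  File "<stdin>", line 8, in <module>
  File "h.py", line 11, in atz
    o,d=ray(p,xy); return o+d*(z-o[2])/d[2]
        ~~~^^^^^^
  File "h.py", line 9, in ray
    return np.array(p["position"]),np.array(p["rotation"])@d
                                   ~~~~~~~~~~~~~~~~~~~~~~~^~
ValueError: matmul: Input operand 1 has a mismatch in its core dimension 0, with gufunc signature (n?,k),(k,m?)->(n?,m?) (size 3 is different from 4)
```

```bash
sed -i 's/np.array(p\["rotation"\])/R.from_quat(p["rotation"]).as_matrix()/' h.py
python3 - <<'E'
from h import *
for n in("scene","top"):
    p=r.camera(n); save(p,n+"0.png")
    print(n,{k:np.round(v,3) for k,v in p.items() if k not in("pixels",)})
    for l,z in(("die_case",0),("lid_hinge",.067),("lip_edge",.083),("thumb_left",.05),("thumb_right",.05),("spare_die",0),("spanner",0),("grease_pot",0),("parts_carton",0)):
        for t in r.tip_of(l,p)[:2]: print(l,np.round(t["xy"],1),round(t["conf"],2),np.round(atz(p,t["xy"],z),3))
E
```

```text
scene {'fx': np.float64(454.272), 'fy': np.float64(454.272), 'cx': np.float64(263.01), 'cy': np.float64(204.408), 'position': array([-0.189, -0.507,  0.969]), 'rotation': array([ 0.381, -0.17 , -0.353,  0.838]), 'shot': np.int64(2)}
die_case [270.  216.1] 0.62 [0.607 0.208 0.   ]
lid_hinge [275.7 189.5] 0.96 [0.656 0.231 0.067]
lip_edge [253.3 218.7] 0.67 [0.497 0.173 0.083]
lip_edge [211.4 195.7] 0.21 [0.48  0.336 0.083]
thumb_left [229.4 219.9] 0.66 [0.468 0.245 0.05 ]
thumb_left [283.3 234.3] 0.48 [0.536 0.09  0.05 ]
thumb_right [211.  197.3] 0.4 [0.499 0.363 0.05 ]
spare_die [316.5 253.9] 0.69 [ 0.583 -0.     0.   ]
spanner [341.7 299.7] 0.8 [ 0.502 -0.151  0.   ]
grease_pot [220.8 185.3] 0.6 [0.602 0.435 0.   ]
top {'fx': np.float64(356.007), 'fy': np.float64(356.007), 'cx': np.float64(254.634), 'cy': np.float64(190.747), 'position': array([0.494, 0.2  , 1.158]), 'rotation': array([ 0.019, -0.025, -0.702,  0.711]), 'shot': np.int64(3)}
die_case [254.7 188.1] 0.58 [0.576 0.19  0.   ]
lid_hinge [240.7 162.9] 0.79 [0.649 0.235 0.067]
lip_edge [262.  212.9] 0.61 [0.496 0.168 0.083]
thumb_left [235.6 222.1] 0.37 [0.466 0.249 0.05 ]
thumb_right [285.3 201.5] 0.41 [0.532 0.095 0.05 ]
spare_die [310.6 189.1] 0.44 [0.575 0.008 0.   ]
spanner [360.6 211.5] 0.7 [ 0.504 -0.156  0.   ]
grease_pot [178.5 183.4] 0.63 [0.588 0.439 0.   ]
parts_carton [187.4 201.4] 0.91 [0.53  0.408 0.   ]
```

```bash
ls pics
```

```text
scene0.png
top0.png
```

View pics/scene0.png

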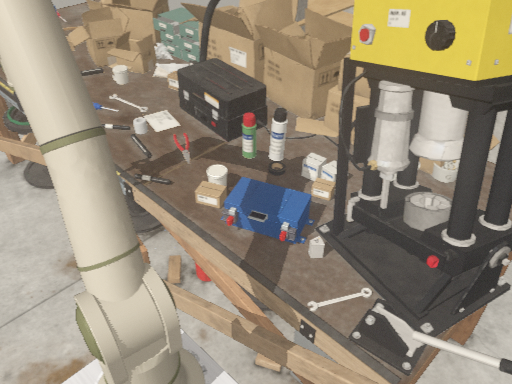

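View pics/top0.png

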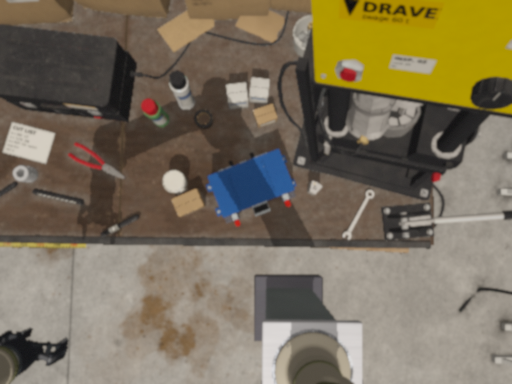

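```bash
cat > fit.py <<'E'
from h import *
from scipy.optimize import least_squares
P={"lid_hinge":(.0695,0,.067),"lip_edge":(-.099,0,.083),"thumb_left":(-.096,.082,.05),"thumb_right":(-.096,-.082,.05)}
def w(c,X):
    X=np.array(X); cs,sn=np.cos(c[2]),np.sin(c[2])
    return np.array([c[0]+cs*X[0]-sn*X[1],c[1]+sn*X[0]+cs*X[1],X[2]])
E
python3 - <<'E'
from fit import *
obs=[];ps={}
for n in("scene","top"):
    p=r.camera(n);ps[n]=p
    for l in P:
        for t in r.tip_of(l,p):
            obs.append((n,l,np.array(t["xy"]),t["conf"]))
    # red blobs
    hsv=cv2.cvtColor(p["pixels"],cv2.COLOR_RGB2HSV)
    m=(((hsv[...,0]<8)|(hsv[...,0]>172))&(hsv[...,1]>150)&(hsv[...,2]>90)).astype(np.uint8)
    k,_,st,ce=cv2.connectedComponentsWithStats(m)
    for i in range(1,k):
        if st[i,4]>6 and 200<ce[i,0]<310 and 180<ce[i,1]<250: print(n,st[i],ce[i].round(1))
def res(c):
    out=[]
    for n,l,xy,cf in obs:
        if cf>.3:
            d=np.array(proj(ps[n],w(c,P[l])))-xy
            if np.linalg.norm(d)<40: out+=list(d)
            else: out+=[0,0]
    return out
s=least_squares(res,[.574,.2,.39],loss='soft_l1')
print(s.x,np.degrees(s.x[2]));print(np.round(s.fun,1).reshape(-1,2)); print([(o[0],o[1],o[2].round(1)) for o in obs if o[3]>.3])
c=s.x
for n,p in ps.items():
    im=cv2.cvtColor(p["pixels"],cv2.COLOR_RGB2BGR); sc=6
    u0,v0=np.array(proj(p,w(c,(0,0,.05)))).astype(int)-[60,45]
    im=cv2.resize(im[v0:v0+90,u0:u0+120],None,fx=sc,fy=sc,interpolation=cv2.INTER_CUBIC)
    def pt(X): 
        u,v=proj(p,w(c,X)); return (int((u-u0+.5)*sc),int((v-v0+.5)*sc))
    def box(x0,x1,y0,y1,z0,z1,col):
        for z in(z0,z1):
            cv2.polylines(im,[np.array([pt((x0,y0,z)),pt((x1,y0,z)),pt((x1,y1,z)),pt((x0,y1,z))])],True,col,1)
    box(-.0655,.0695,-.116,.116,.067,.091,(0,255,255))
    box(-.0975,-.0655,-.025,.025,.083,.088,(0,255,0))
    for s_ in(1,-1): box(-.108,-.084,s_*.0745,s_*.0895,.0385,.0615,(255,255,255))
    cv2.imwrite("pics/fit_%s.png"%n,im)
np.save("case.npy",c)
E
```

```text
scene [227 216   6  10  41] [229.6 220.3]
scene [280 231   6  10  47] [282.4 235.7]
top [284 201   7   6  34] [287.3 203.4]
top [234 220   7   7  33] [237.1 223.1]
[0.58679497 0.20499879 0.39021917] 22.357911725680047
[[ 0.6 -0.6]
 [-2.2  2.7]
 [ 1.1 -1.4]
 [ 9.4 34. ]
 [ 0.   3.4]
 [-3.3 -3.2]
 [ 0.   0. ]
 [-0.2  0.3]
 [ 0.4  0.8]
 [-3.7  0.1]]
[('scene', 'lid_hinge', array([274. , 190.8])), ('scene', 'lip_edge', array([256.5, 217.2])), ('scene', 'thumb_left', array([228.1, 221.6])), ('scene', 'thumb_left', array([219.8, 186.2])), ('scene', 'thumb_right', array([281. , 231.6])), ('top', 'lid_hinge', array([245.2, 165.4])), ('top', 'lid_hinge', array([234.2, 221.8])), ('top', 'lip_edge', array([262.4, 212.7])), ('top', 'thumb_left', array([236.6, 221.1])), ('top', 'thumb_right', array([289.7, 202.3]))]
```

```bash
cat > ov.py <<'E'
from fit import *
def overlay(p,c,name,sc=6,W=120,H=90,sl=0,sr=0,draw=True):
    im=cv2.cvtColor(p["pixels"],cv2.COLOR_RGB2BGR)
    u0,v0=np.array(proj(p,w(c,(0,0,.05)))).astype(int)-[W//2,H//2]
    im=cv2.resize(im[v0:v0+H,u0:u0+W],None,fx=sc,fy=sc,interpolation=cv2.INTER_CUBIC)
    def pt(X): 
        u,v=proj(p,w(c,X)); return (int((u-u0+.5)*sc),int((v-v0+.5)*sc))
    def box(x0,x1,y0,y1,z0,z1,col):
        for z in(z0,z1):
            cv2.polylines(im,[np.array([pt((x0,y0,z)),pt((x1,y0,z)),pt((x1,y1,z)),pt((x0,y1,z))])],True,col,1)
    if draw:
        box(-.0655,.0695,-.116,.116,.067,.091,(0,255,255))
        box(-.0975,-.0655,-.025,.025,.083,.088,(0,255,0))
        box(-.108,-.084,.0745+sl,.0895+sl,.0385,.0615,(255,255,255))
        box(-.108,-.084,-.0745-sr,-.0895-sr,.0385,.0615,(255,255,255))
    cv2.imwrite("pics/"+name,im)
E
python3 - <<'E'
from ov import *
ps={n:r.camera(n) for n in("scene","top")}
B=[("scene",(229.6,220.3),1),("scene",(282.4,235.7),-1),("top",(287.3,203.4),-1),("top",(237.1,223.1),1)]
def res(c):
    o=[]
    for n,xy,s in B:
        X=(-.098,s*.082,.054) if n=="scene" else (-.096,s*.082,.0615)
        o+=list(np.array(proj(ps[n],w(c,X)))-xy)
    return o
s=least_squares(res,[.5868,.205,.39]); c=s.x
print(c,np.degrees(c[2]),np.round(s.fun,1))
for n in ps: overlay(ps[n],c,"ov_%s.png"%n)
np.save("case.npy",c)
for k,v in P.items(): print(k,w(c,v).round(4))
E
```

```text
[0.58510093 0.20105129 0.38690774] 22.16818063153394 [-0.3  0.2 -1.1 -0.2  0.3 -0.4  0.9 -0.6]
lid_hinge [0.6495 0.2273 0.067 ]
lip_edge [0.4934 0.1637 0.083 ]
thumb_left [0.4653 0.2408 0.05  ]
thumb_right [0.5271 0.0889 0.05  ]
```

View pics/ov_top.png

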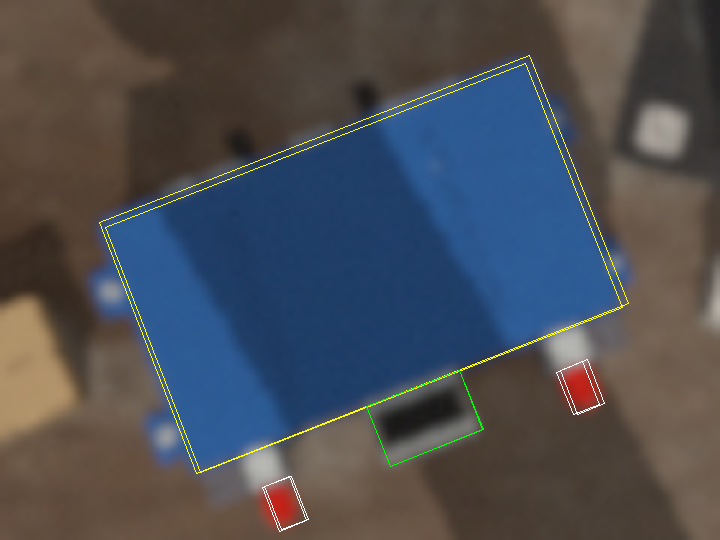

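View pics/ov_scene.png

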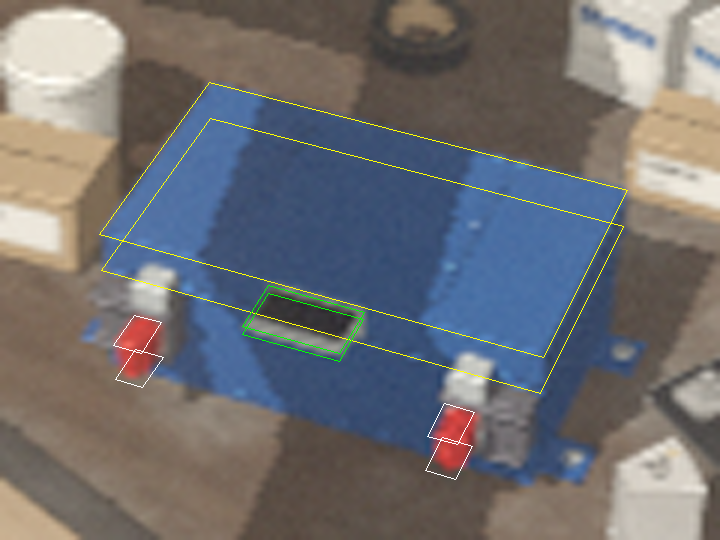

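```bash
cat > plan.py <<'E'
from fit import *
c=np.load("case.npy")
def rows(p0,q0,p1,q1,n,first="shift"):
    a=R.from_quat(q0);b=R.from_quat(q1); rv=(a.inv()*b).as_rotvec()/n
    d=(np.array(p1)-np.array(p0))/n; cur=a
    for i in range(n):
        nx=cur*R.from_rotvec(rv)
        s=(cur if first=="shift" else nx).inv().apply(d)*1000
        print(" ".join("%.1f"%v for v in np.r_[np.degrees(rv),s])); cur=nx
def now(): 
    o=r.get_obs(); return np.array(o["eef_pos"]),np.array(o["tcp_rot"])
def case_R(tilt=0,yaw=0):
    # tool y along case +x, z down; tilt: tip forward (deg)
    x=w(c,(1,0,0))-w(c,(0,0,0)); z=np.array([0,0,-1.]); X=np.cross(x,z)
    return R.from_matrix(np.c_[X,x,z])*R.from_euler('x',-tilt,degrees=True)
def incase(p):
    d=np.array(p)-[c[0],c[1],0]; cs,sn=np.cos(c[2]),np.sin(c[2])
    return np.array([cs*d[0]+sn*d[1],-sn*d[0]+cs*d[1],d[2]])
def stat():
    o=r.get_obs(); q=R.from_quat(o["tcp_rot"]).as_matrix()
    cz=lambda v:(np.r_[incase(np.r_[v[:2]+c[:2],v[2]])]).round(3)
    print("t",round(o["clock"],2),"case",(incase(o["eef_pos"])*1000).round(1),"toolz",cz(q[:,2]),"tooly",cz(q[:,1]),"F",cz(np.array(o["force"])).round(1),"q",np.round(o["joint_positions"],2),"op",round(o["opening"],4))
E
python3 - <<'E'
from plan import *
p,q=now(); stat()
rows(p,q,w(c,(-.100,.048,.16)),case_R().as_quat(),12)
E
```

```text
t 1.7 case [-184.9  616.2  231.3] toolz [-0. -0. -1.] tooly [ 0.597  0.802 -0.   ] F [ 0.5 -0.3  0.4] q [-1.39  0.6  -0.    1.6   0.    0.94 -0.08] op 0.0855
-0.0 0.0 4.4 -33.9 -33.8 5.9
-0.0 0.0 4.4 -36.5 -31.0 5.9
-0.0 0.0 4.4 -38.8 -28.1 5.9
-0.0 0.0 4.4 -40.8 -25.0 5.9
-0.0 0.0 4.4 -42.6 -21.8 5.9
-0.0 0.0 4.4 -44.2 -18.4 5.9
-0.0 0.0 4.4 -45.5 -14.9 5.9
-0.0 0.0 4.4 -46.5 -11.4 5.9
-0.0 0.0 4.4 -47.3 -7.7 5.9
-0.0 0.0 4.4 -47.7 -4.0 5.9
-0.0 0.0 4.4 -47.9 -0.3 5.9
-0.0 0.0 4.4 -47.8 3.4 5.9
```

jog_arm(
  moves="0 0 4.4 -34 -34 6 -1; 0 0 4.4 -36.5 -31 6 -1; 0 0 4.4 -39 -28 6 -1; 0 0 4.4 -41 -25 6 -1; 0 0 4.4 -42.5 -22 6 -1; 0 0 4.4 -44 -18.5 6 -1; 0 0 4.4 -45.5 -15 6 -1; 0 0 4.4 -46.5 -11.5 6 -1",
  squeeze=20,
)

```text
clock: 2.7
eef_pos: [0.3783, 0.3714, 0.1834]
tcp_rot: [0.421, 0.907, 0.0, 0.0]
force: [1.0, 0.5, 0.5]
opening: -0.0
```

Run:
```python
from plan import *
p,q=now(); stat()
rows(p,q,w(c,(-.100,.048,.16)),case_R().as_quat(),5)
```

```text
t 2.7 case [-127.2  235.8  183.4] toolz [ 0.001  0.    -1.   ] tooly [0.951 0.309 0.001] F [1.1 0.1 0.5] q [-0.99  0.44  0.15  2.1  -0.11  0.61 -0.06] op -0.0
0.0 -0.0 3.6 -37.4 -6.4 4.7
0.0 -0.0 3.6 -37.7 -4.1 4.7
0.0 -0.0 3.6 -37.9 -1.7 4.7
0.0 -0.0 3.6 -37.9 0.7 4.7
0.0 -0.0 3.6 -37.8 3.1 4.7
```

jog_arm(
  moves="0 0 3.6 -37.5 -6.5 4.5 -1; 0 0 3.6 -37.5 -4 4.5 -1; 0 0 3.6 -38 -2 4.5 -1; 0 0 3.6 -38 0.5 4.5 -1; 0 0 3.6 -38 3 4.5 -1; 0 0 0 0 0 15 -1; 0 0 0 0 0 15 -1; 0 0 0 0 0 15 -1",
)

```text
clock: 3.7
eef_pos: [0.473, 0.2098, 0.1147]
tcp_rot: [0.556, 0.831, -0.0, -0.0]
force: [-0.6, -0.2, -1.4]
opening: -0.0001
```

Run:
```python
from ov import *
import plan; plan.stat()
p=r.camera("scene"); overlay(p,plan.c,"a1.png",W=140,H=110,sc=5)
```

```text
t 3.7 case [-100.5   50.4  114.7] toolz [-0.  0. -1.] tooly [ 1.     0.005 -0.   ] F [-0.6  0.  -1.4] q [-0.65  0.54  0.17  2.18 -0.21  0.44  0.08] op -0.0001
```

View pics/a1.png

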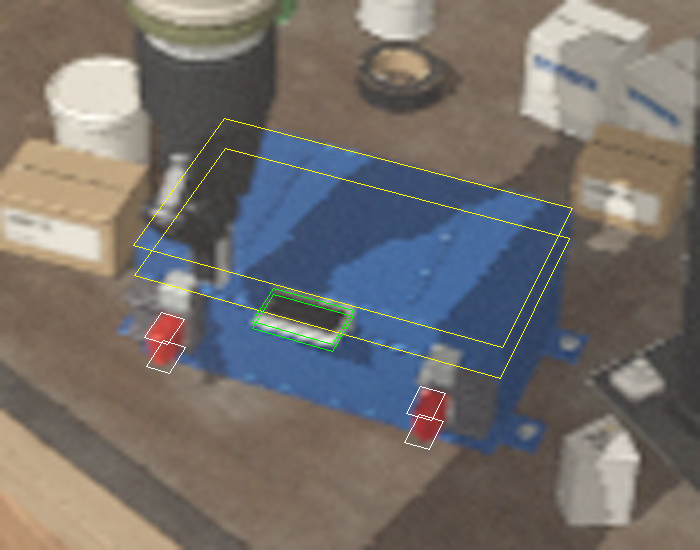

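jog_arm(
  moves="0 0 0 0 0 20 -1; 0 0 0 0 0 20 -1; 0 0 0 0 0 18 -1; 0 0 0 0 0 12 -1; 0 0 0 0 0 0 -1; 0 0 0 4 0 0 -1; 0 0 0 5 0 0 -1; 0 0 0 5 0 0 -1",
)

```text
clock: 4.75
eef_pos: [0.4683, 0.2223, 0.0463]
tcp_rot: [0.557, 0.831, 0.0, 0.0]
force: [0.7, 0.5, 0.0]
opening: -0.0001
```

Run:
```python
from ov import *
import plan; plan.stat()
p=r.camera("scene"); overlay(p,plan.c,"a2.png",W=140,H=110,sc=5,draw=False)
```

```text
t 4.75 case [-100.2   63.8   46.3] toolz [ 0.001  0.    -1.   ] tooly [1.    0.003 0.001] F [0.8 0.2 0. ] q [-0.63  0.66  0.11  2.21 -0.25  0.28  0.09] op -0.0001
```

View pics/a2.png

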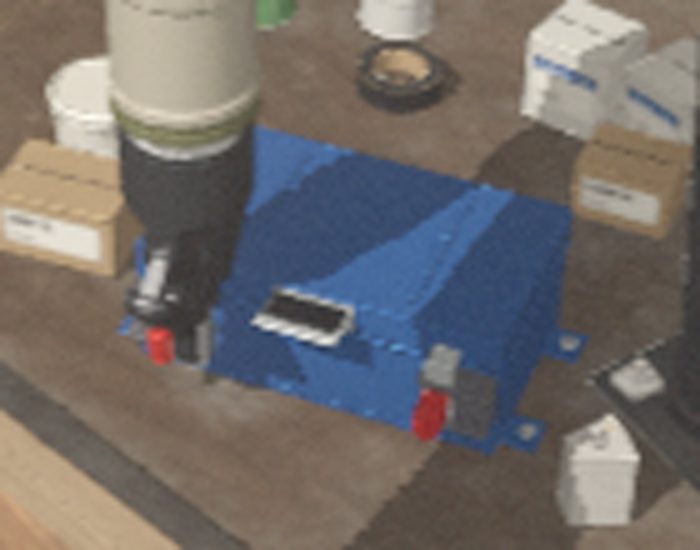

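jog_arm(
  moves="0 0 0 4 0 0 -1; 0 0 0 4 0 0 -1; 0 0 0 4 0 0 -1; 0 0 0 4 0 0 -1; 0 0 0 4 0 0 -1; 0 0 0 3 0 0 -1; 0 0 0 1 0 0 -1; 0 0 0 0 0 0 -1",
)

```text
clock: 5.8
eef_pos: [0.4595, 0.2435, 0.0458]
tcp_rot: [0.557, 0.83, -0.0, 0.0]
force: [2.5, -3.2, 1.8]
opening: 0.0005
```

Run:
```python
from ov import *
import plan; plan.stat()
p=r.camera("scene"); overlay(p,plan.c,"a3.png",W=140,H=110,sc=5,sl=.022)
```

```text
t 5.8 case [-100.3   86.7   45.8] toolz [ 0.    -0.001 -1.   ] tooly [1.    0.002 0.   ] F [ 1.1 -3.9  1.8] q [-0.68  0.66  0.12  2.21 -0.27  0.28  0.06] op 0.0005
```

View pics/a3.png

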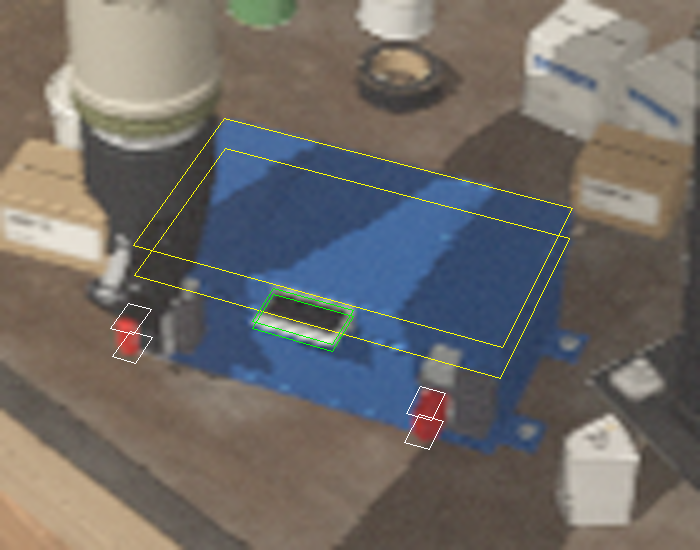

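jog_arm(
  moves="0 0 0 1 0 0 -1; 0 0 0 1 0 0 -1; 0 0 0 1 0 0 -1; 0 0 0 1 0 0 -1; 0 0 0 0 0 0 -1; 0 0 0 0 0 0 -1; 0 0 0 0 0 0 -1; 0 0 0 0 0 0 -1",
)

```text
clock: 6.85
eef_pos: [0.4593, 0.2438, 0.0459]
tcp_rot: [0.559, 0.829, -0.001, 0.002]
force: [7.8, -15.2, 1.9]
opening: -0.0
```

Run:
```python
from ov import *
import plan; plan.stat()
```

```text
t 6.85 case [-100.4   87.1   45.9] toolz [ 0.    -0.004 -1.   ] tooly [ 1.    -0.002  0.   ] F [  1.4 -17.    1.9] q [-0.69  0.66  0.13  2.21 -0.27  0.29  0.06] op -0.0
```

jog_arm(
  moves="0 0 0 -12 0 0 -1; 0 0 0 -14 0 0 -1; 0 0 0 0 0 -25 -1; 0 0 0 0 0 -30 -1; 0 0 0 0 0 -30 -1; 0 0 0 -38 0 0 -1; 0 0 0 -38 0 0 -1; 0 0 0 -38 0 0 -1",
)

```text
clock: 7.85
eef_pos: [0.5109, 0.1172, 0.1309]
tcp_rot: [0.556, 0.831, 0.0, -0.0]
force: [0.0, -0.6, -0.0]
opening: 0.0002
```

Run:
```python
from ov import *
import plan; plan.stat()
```

```text
t 7.85 case [-100.3  -49.7  130.9] toolz [-0.     0.001 -1.   ] tooly [ 1.     0.004 -0.   ] F [-0.2 -0.5 -0. ] q [-0.46  0.51  0.18  2.16 -0.19  0.48  0.25] op 0.0002
```

jog_arm(
  moves="0 0 0 0 0 25 -1; 0 0 0 0 0 25 -1; 0 0 0 0 0 22 -1; 0 0 0 0 0 13 -1; 0 0 0 0 0 0 -1; 0 0 0 -4 0 0 -1; 0 0 0 -4 0 0 -1; 0 0 0 -4 0 0 -1",
)

```text
clock: 8.85
eef_pos: [0.5158, 0.1066, 0.0464]
tcp_rot: [0.557, 0.831, 0.0, 0.0]
force: [0.5, -0.5, 0.2]
opening: -0.0
```

Run:
```python
from ov import *
import plan; plan.stat()
p=r.camera("scene"); overlay(p,plan.c,"a4.png",W=140,H=110,sc=5,draw=False)
```

```text
t 8.85 case [-99.8 -61.3  46.4] toolz [ 0.001 -0.    -1.   ] tooly [1.    0.002 0.001] F [ 0.3 -0.6  0.2] q [-0.38  0.66  0.1   2.19 -0.22  0.29  0.3 ] op -0.0
```

View pics/a4.png

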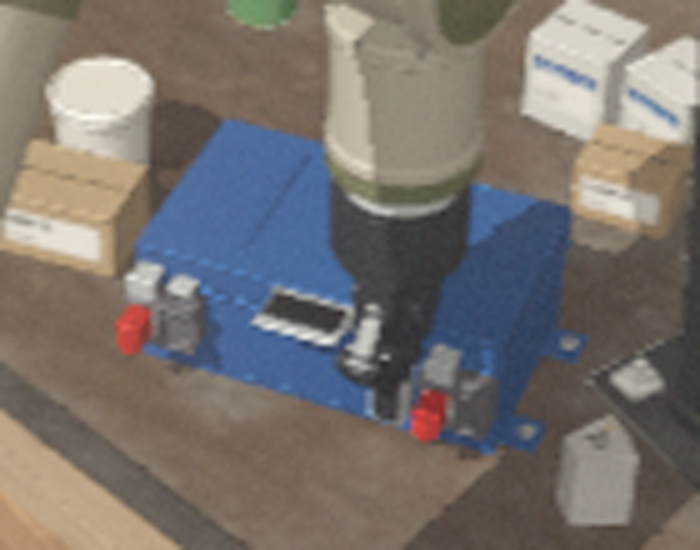

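jog_arm(
  moves="0 0 0 -4 0 0 -1; 0 0 0 -5 0 0 -1; 0 0 0 -5 0 0 -1; 0 0 0 -5 0 0 -1; 0 0 0 -5 0 0 -1; 0 0 0 -3 0 0 -1; 0 0 0 -2 0 0 -1; 0 0 0 0 0 0 -1",
)

```text
clock: 9.9
eef_pos: [0.5244, 0.0844, 0.0458]
tcp_rot: [0.555, 0.832, 0.001, -0.003]
force: [-7.2, 17.9, 6.1]
opening: -0.0002
```

Run:
```python
from ov import *
import plan; plan.stat()
```

```text
t 9.9 case [-100.2  -85.2   45.8] toolz [-0.002  0.005 -1.   ] tooly [ 1.     0.007 -0.002] F [ 0.1 19.3  6.1] q [-0.33  0.66  0.09  2.18 -0.21  0.31  0.34] op -0.0002
```

jog_arm(
  moves="0 0 0 16 0 0 -1; 0 0 0 17 0 0 -1; 0 0 0 0 0 -30 -1; 0 0 0 0 0 -40 -1; 0 0 0 0 0 -50 -1; 0 0 0 20 0 -50 -1; 0 0 0 20 -20 -30 -1; 0 0 0 15 -20 0 -1",
)

```text
clock: 10.9
eef_pos: [0.4562, 0.1475, 0.2479]
tcp_rot: [0.557, 0.831, 0.002, 0.001]
force: [1.0, 0.1, 0.1]
opening: 0.0004
```

Run:
```python
from ov import *
import plan; plan.stat()
p=r.camera("scene"); overlay(p,plan.c,"a5.png",W=140,H=110,sc=5,draw=True,sl=.022,sr=.022)
```

```text
t 10.9 case [-139.6   -1.   247.9] toolz [ 0.005  0.    -1.   ] tooly [1.    0.003 0.005] F [ 1.  -0.2  0.1] q [-0.63  0.29  0.25  2.14 -0.11  0.72  0.09] op 0.0004
```

View pics/a5.png

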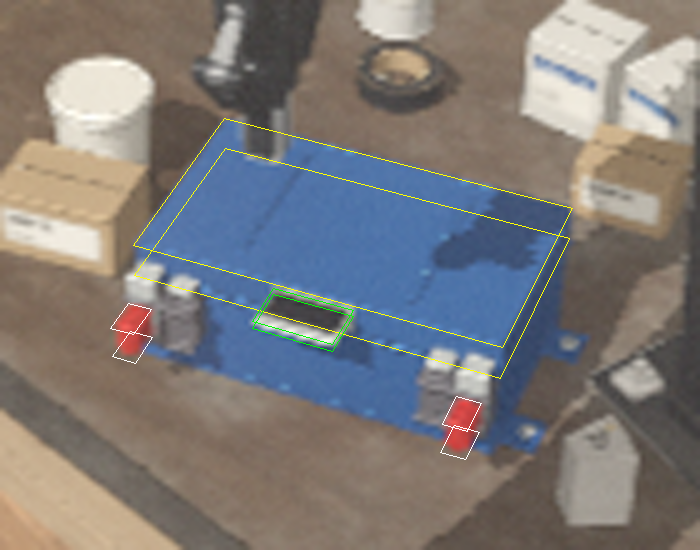

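```bash
cat > fk.py <<'E'
import numpy as np
from scipy.spatial.transform import Rotation as R
def fk(q,P,s):
    h,a,b,c,e1,e2,e3,o1,o7,d=P
    M=R.identity(); p=np.zeros(3)
    def rot(ax,t):
        nonlocal M; M=M*R.from_euler(ax,t)
    def tr(x,z,y=0):
        nonlocal p; p=p+M.apply([x,y,z])
    rot('z',s[0]*q[0]+o1); tr(0,h); rot('y',q[1]); rot('z',s[1]*q[2]); tr(e1,a,d)
    rot('y',q[3]); rot('z',s[2]*q[4]); tr(e2,b); rot('y',q[5]); tr(e3,c); rot('z',s[3]*q[6]+o7)
    return p,M
E
python3 - <<'E'
from fk import *
from h import r
from scipy.optimize import least_squares
import itertools,pickle
o=r.get_obs()
D=[([-1.3947,.6001,-.0026,1.6001,.0018,.9429,-.0798],[.1812,.7015,.2304],[.126,.992,0,0]),
([-0.99,0.44,0.15,2.1,-0.11,0.61,-0.06],[0.3783,0.3714,0.1834],[.421,.907,0,0]),
([-0.65,0.54,0.17,2.18,-0.21,0.44,0.08],[0.473,0.2098,0.1147],[.556,.831,0,0]),
([-0.63,0.66,0.11,2.21,-0.25,0.28,0.09],[0.4683,0.2223,0.0463],[.557,.831,0,0]),
([-0.46,0.51,0.18,2.16,-0.19,0.48,0.25],[0.5109,0.1172,0.1309],[.556,.831,0,0]),
([-0.33,0.66,0.09,2.18,-0.21,0.31,0.34],[0.5244,0.0844,0.0458],[.555,.832,.001,-.003]),
(list(o["joint_positions"]),list(o["eef_pos"]),list(o["tcp_rot"]))]
best=[]
for s in itertools.product((1,-1),repeat=4):
  for o7 in(0,np.pi/2,np.pi,-np.pi/2):
    def res(P):
        out=[]
        for q,p,t in D:
            pp,M=fk(q,P,s); out+=list((pp-p)*10)+list((M.inv()*R.from_quat(t)).as_rotvec())
        return np.r_[out,(np.array(P)[4:7])*.01,P[9]*.01]
    f=least_squares(res,[.35,.45,.45,.3,0,0,0,0,o7,0],max_nfev=60); best.append((f.cost,s,f.x,f.fun))
best.sort(key=lambda b:b[0])
for b in best[:4]: print(b[0],b[1],b[2].round(3))
print(best[0][3][:-4].reshape(-1,6).round(3))
pickle.dump(best[0][1:3],open("fk.pkl","wb"))
E
```

```text
0.0016970834708503503 (-1, -1, -1, -1) [ 0.071  0.627  0.44   0.1    0.007 -0.006 -0.004 -0.013  1.558 -0.047]
0.0016970834708503557 (-1, -1, -1, -1) [ 0.071  0.627  0.44   0.1    0.007 -0.006 -0.004 -0.013  1.558 -0.047]
0.0016970834708503939 (-1, -1, -1, -1) [ 0.071  0.627  0.44   0.1    0.007 -0.006 -0.004 -0.013  1.558 -0.047]
0.0016970834708520148 (-1, -1, -1, -1) [ 7.100e-02  6.270e-01  4.400e-01  1.000e-01  7.000e-03 -6.000e-03
 -4.000e-03 -1.300e-02 -4.725e+00 -4.700e-02]
[[ 0.    -0.002  0.003 -0.002  0.    -0.   ]
 [ 0.012  0.002 -0.022 -0.001  0.001  0.002]
 [-0.004  0.009 -0.012 -0.004 -0.001  0.001]
 [ 0.006  0.005 -0.015  0.003 -0.001  0.002]
 [-0.02  -0.023  0.022  0.006  0.001 -0.008]
 [ 0.002  0.015  0.019  0.003 -0.002  0.004]
 [ 0.004  0.001  0.005  0.     0.    -0.   ]]
```

jog_arm(
  moves="0 -9 0 0 0 0 -1; 0 -9 0 0 0 0 -1; 0 -9 0 0 0 0 -1; 0 -9 0 0 0 0 -1; 0 -9 0 0 0 0 -1; 0 0 0 0 0 0 -1; 0 0 0 0 0 0 -1; 0 0 0 0 0 0 -1",
)

```text
clock: 11.95
eef_pos: [0.4562, 0.145, 0.2465]
tcp_rot: [0.516, 0.767, -0.212, 0.317]
force: [-0.4, 0.0, 0.2]
opening: 0.0003
```

Run:
```python
from fk import *
from h import r
import plan; plan.stat()
from scipy.optimize import least_squares
import itertools,pickle
o=r.get_obs()
D=[([-1.3947,.6001,-.0026,1.6001,.0018,.9429,-.0798],[.1812,.7015,.2304],[.126,.992,0,0]),
([-0.99,0.44,0.15,2.1,-0.11,0.61,-0.06],[0.3783,0.3714,0.1834],[.421,.907,0,0]),
([-0.65,0.54,0.17,2.18,-0.21,0.44,0.08],[0.473,0.2098,0.1147],[.556,.831,0,0]),
([-0.63,0.66,0.11,2.21,-0.25,0.28,0.09],[0.4683,0.2223,0.0463],[.557,.831,0,0]),
([-0.46,0.51,0.18,2.16,-0.19,0.48,0.25],[0.5109,0.1172,0.1309],[.556,.831,0,0]),
([-0.33,0.66,0.09,2.18,-0.21,0.31,0.34],[0.5244,0.0844,0.0458],[.555,.832,.001,-.003]),
([-0.63,0.29,0.25,2.14,-0.11,0.72,0.09],[0.4562,0.1475,0.2479],[.557,.831,.002,.001]),
(list(o["joint_positions"]),list(o["eef_pos"]),list(o["tcp_rot"]))]
s=(-1,-1,-1,-1)
W=[1]*7+[3]; W[0]=3
def res(P):
    out=[]
    for k,(q,p,t) in zip(W,D):
        pp,M=fk(q,P,s); out+=list(k*(pp-p)*10)+list(k*(M.inv()*R.from_quat(t)).as_rotvec())
    return np.r_[out,(np.array(P)[4:7])*.01,P[9]*.01]
f=least_squares(res,[.35,.45,.45,.3,0,0,0,0,1.57,0],max_nfev=100)
print(f.cost,f.x.round(3)); print(f.fun[:-4].reshape(-1,6).round(3))
pickle.dump((s,f.x),open("fk.pkl","wb"))
print(o["joint_positions"],o["eef_pos"],o["tcp_rot"])
```

```text
t 11.95 case [-140.5   -3.3  246.5] toolz [ 0.001 -0.705 -0.709] tooly [ 1.    -0.     0.001] F [-0.4  0.2  0.2] q [-1.28  0.53  0.58  2.18  0.59  0.89 -0.81] op 0.0003
0.012220300527774473 [ 0.301  0.611  0.444  0.304  0.022 -0.002  0.     0.004  1.575 -0.059]
[[-0.021  0.028 -0.036 -0.005  0.     0.   ]
 [ 0.056 -0.001 -0.02  -0.001  0.001  0.002]
 [ 0.005 -0.021 -0.011 -0.004 -0.001  0.002]
 [-0.005 -0.029 -0.018  0.003 -0.001  0.003]
 [ 0.009 -0.051  0.024  0.006  0.001 -0.007]
 [-0.028  0.     0.014  0.003 -0.002  0.004]
 [ 0.083  0.014  0.013 -0.001 -0.001  0.008]
 [-0.06  -0.009  0.035  0.009 -0.    -0.004]]
[-1.27839304  0.52853258  0.57618978  2.17840493  0.59191471  0.89430671
 -0.80665694] [0.45624906 0.14500148 0.24648836] [ 0.51612887  0.76689734 -0.21235595  0.31683498]
```

```bash
cat >> plan.py <<'E'
def side_R(tau):
    t=np.radians(tau); zc=np.array([0,-np.sin(t),-np.cos(t)]); yc=np.array([1.,0,0]); xc=np.cross(yc,zc)
    return R.from_euler('z',c[2])*R.from_matrix(np.c_[xc,yc,zc])
E
python3 - <<'E'
from plan import *
p,q=now()
rows(p,q,w(c,(-.150,.027,.15)),side_R(36).as_quat(),5)
q2=side_R(36).as_quat()
print()
rows(w(c,(-.150,.027,.15)),q2,w(c,(-.150,.027,.061)),q2,3)
E
```

```text
0.0 1.8 -0.0 17.9 -1.9 9.4
0.0 1.8 -0.0 17.6 -1.9 10.0
0.0 1.8 -0.0 17.3 -1.9 10.5
0.0 1.8 -0.0 17.0 -1.9 11.0
0.0 1.8 -0.0 16.6 -1.9 11.5

0.0 0.0 0.0 17.4 0.0 24.0
0.0 0.0 0.0 17.4 0.0 24.0
0.0 0.0 0.0 17.4 0.0 24.0
```

jog_arm(
  moves="0 1.8 0 18 -2 9.5 -1; 0 1.8 0 17.5 -2 10 -1; 0 1.8 0 17.5 -2 10.5 -1; 0 1.8 0 17 -2 11 -1; 0 1.8 0 16.5 -2 11.5 -1; 0 0 0 10 0 14 -1; 0 0 0 10 0 14 -1; 0 0 0 0 0 0 -1",
)

```text
clock: 12.95
eef_pos: [0.4357, 0.1693, 0.1149]
tcp_rot: [0.531, 0.789, -0.172, 0.256]
force: [-0.3, -0.3, -0.0]
opening: -0.0004
```

Run:
```python
from plan import *
stat(); p,q=now()
rows(p,q,w(c,(-.150,.027,.061)),side_R(36).as_quat(),4)
```

```text
t 12.95 case [-150.4   26.9  114.9] toolz [ 0.    -0.587 -0.809] tooly [1. 0. 0.] F [-0.4 -0.2 -0. ] q [-1.2   0.69  0.49  2.26  0.53  0.56 -0.88] op -0.0004
0.0 -0.0 0.0 7.9 0.1 10.9
0.0 -0.0 0.0 7.9 0.1 10.9
0.0 -0.0 0.0 7.9 0.1 10.9
0.0 -0.0 0.0 7.9 0.1 10.9
```

jog_arm(
  moves="0 0 0 8 0 11 -1; 0 0 0 8 0 11 -1; 0 0 0 8 0 11 -1; 0 0 0 8 0 11 -1; 0 0 0 0 10 0 -1; 0 0 0 0 10 0 -1; 0 0 0 0 0 0 -1; 0 0 0 0 0 0 -1",
)

```text
clock: 13.95
eef_pos: [0.4539, 0.1777, 0.0606]
tcp_rot: [0.53, 0.79, -0.172, 0.257]
force: [0.1, -0.2, -0.3]
opening: 0.0003
```

Run:
```python
from ov import *
import plan; plan.stat()
p=r.camera("scene"); overlay(p,plan.c,"b1.png",W=140,H=110,sc=5,draw=True,sl=.022,sr=.022)
p=r.camera("wrist"); save(p,"b1w.png")
```

```text
t 13.95 case [-130.3   27.9   60.6] toolz [ 0.002 -0.587 -0.809] tooly [1.    0.002 0.001] F [ 0.  -0.2 -0.3] q [-1.17  0.81  0.48  2.24  0.54  0.47 -0.91] op 0.0003
```

View pics/b1.png

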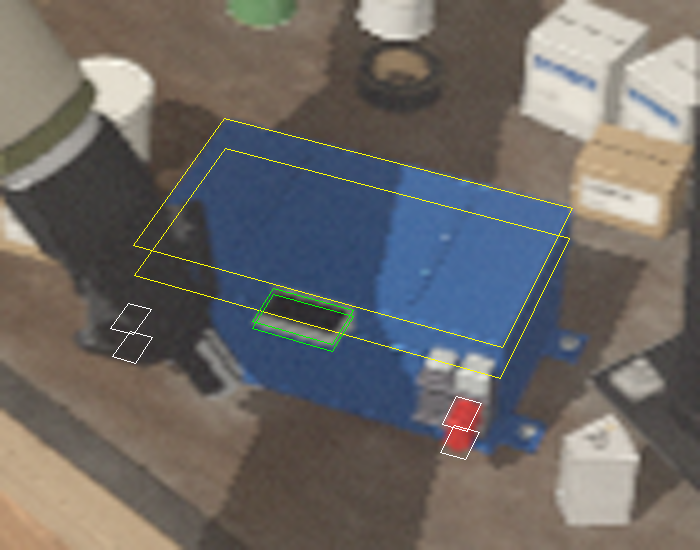

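View pics/b1w.png

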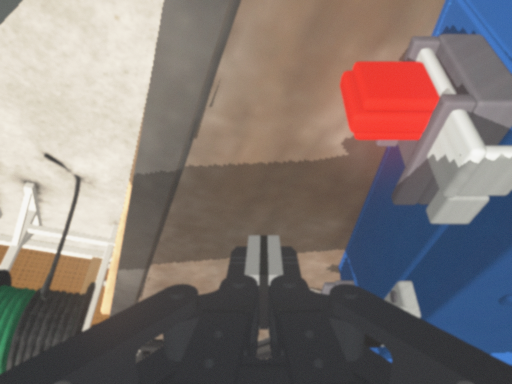

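Run:
```python
from plan import *
p,q=now(); pic=r.camera("wrist"); T=np.array(pic["tool_from_camera"]); print(T.round(3))
print((incase(p+R.from_quat(q).apply(T[:3,3]))*1000).round(1))
# project thumb outline
M=R.from_quat(q).as_matrix()
for X in [(-.108,.0965,.0615),(-.108,.0965,.0385),(-.099,.025,.083),(-.099,-.025,.083)]:
    t=M.T@(w(c,X)-p); cc=np.linalg.inv(T)@np.r_[t,1]; print(X,pic["cx"]+pic["fx"]*cc[0]/-cc[2],pic["cy"]-pic["fy"]*cc[1]/-cc[2], cc[:3].round(3))
```

```text
[[ 0.     0.959  0.284  0.073]
 [ 1.    -0.    -0.    -0.002]
 [-0.     0.284 -0.959 -0.143]
 [ 0.     0.     0.     1.   ]]
[-132.6  171.4  133. ]
(-0.108, 0.0965, 0.0615) 345.24949437347345 153.42061563398653 [ 0.024  0.011 -0.103]
(-0.108, 0.0965, 0.0385) 335.4547248134631 103.99819869692438 [ 0.024  0.029 -0.117]
(-0.099, 0.025, 0.083) 341.5919241092874 307.3140757662917 [ 0.033 -0.05  -0.147]
(-0.099, -0.025, 0.083) 324.6686341726973 338.9499608848712 [ 0.033 -0.08  -0.186]
```

jog_arm(
  moves="0 0 0 0 9 0 -1; 0 0 0 0 9 0 -1; 0 0 0 0 9 0 -1; 0 0 0 0 0 0 -1; 0 0 0 -2 0 -2.5 -1; 0 0 0 -2 0 -2.5 -1; 0 0 0 -2 0 -2.5 -1; 0 0 0 0 0 0 -1",
)

```text
clock: 15.1
eef_pos: [0.4785, 0.1874, 0.0701]
tcp_rot: [0.53, 0.79, -0.172, 0.257]
force: [-1.8, -1.6, -1.1]
opening: -0.0002
```

Run:
```python
from ov import *
import plan; plan.stat()
p=r.camera("scene"); overlay(p,plan.c,"b2.png",W=140,H=110,sc=5,draw=True,sl=.022,sr=.022)
p=r.camera("wrist"); save(p,"b2w.png")
```

```text
t 15.1 case [-103.9   27.6   70.1] toolz [ 0.001 -0.588 -0.809] tooly [ 1.     0.002 -0.   ] F [-2.3 -0.8 -1.1] q [-1.14  0.8   0.46  2.18  0.53  0.53 -0.87] op -0.0002
```

View pics/b2.png

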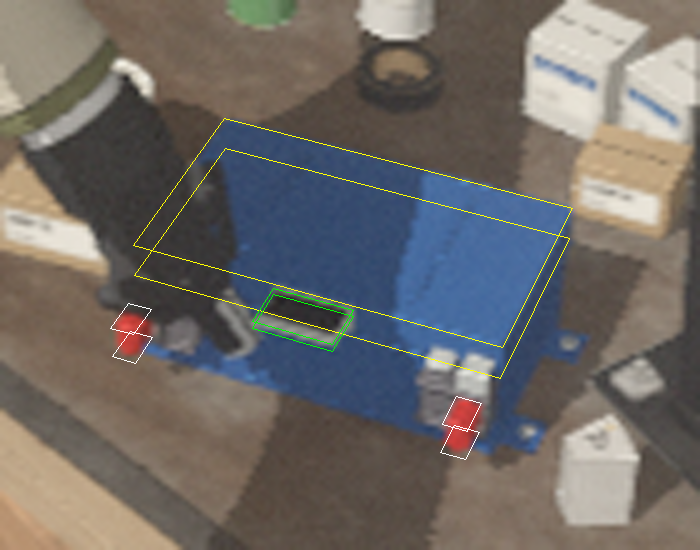

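View pics/b2w.png

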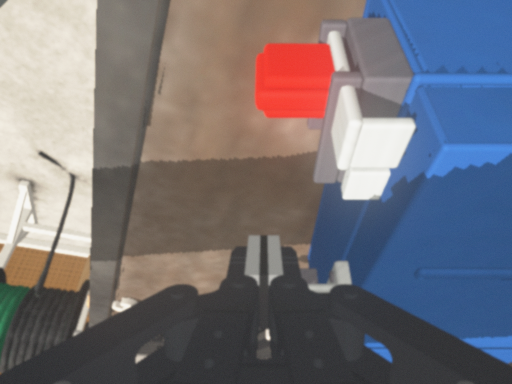

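jog_arm(
  moves="0 0 0 0 0 4 -1; 0 0 0 0 0 4 -1; 0 0 0 -1.5 0 -2 -1; 0 0 0 -1.5 0 -2 -1; 0 0 0 -1.5 0 -2 -1; 0 0 0 -1.5 0 -2 -1; 0 0 0 0 0 0 -1; 0 0 0 0 0 0 -1",
)

```text
clock: 16.2
eef_pos: [0.4809, 0.1832, 0.0735]
tcp_rot: [0.53, 0.79, -0.172, 0.257]
force: [-1.9, -0.2, -1.1]
opening: -0.0001
```

Run:
```python
from ov import *
import plan; plan.stat()
p=r.camera("scene"); overlay(p,plan.c,"b3.png",W=100,H=80,sc=8,draw=True,sl=.022,sr=.022)
print(proj(p,r.get_obs()["eef_pos"]))
plan.stat();plan.stat()
```

```text
t 16.2 case [-103.2   22.7   73.5] toolz [ 0.002 -0.588 -0.809] tooly [1.    0.003 0.   ] F [-1.8  0.5 -1.1] q [-1.13  0.79  0.46  2.18  0.53  0.53 -0.87] op -0.0001
(np.float64(246.9205455115795), np.float64(222.05763731576963))
t 16.25 case [-103.3   22.7   73.4] toolz [ 0.002 -0.588 -0.809] tooly [1.    0.003 0.   ] F [-1.7 -0.9 -1.2] q [-1.13  0.79  0.46  2.18  0.53  0.53 -0.87] op -0.0002
t 16.25 case [-103.3   22.7   73.4] toolz [ 0.002 -0.588 -0.809] tooly [1.    0.003 0.   ] F [-1.7 -0.9 -1.2] q [-1.13  0.79  0.46  2.18  0.53  0.53 -0.87] op -0.0002
```

View pics/b3.png

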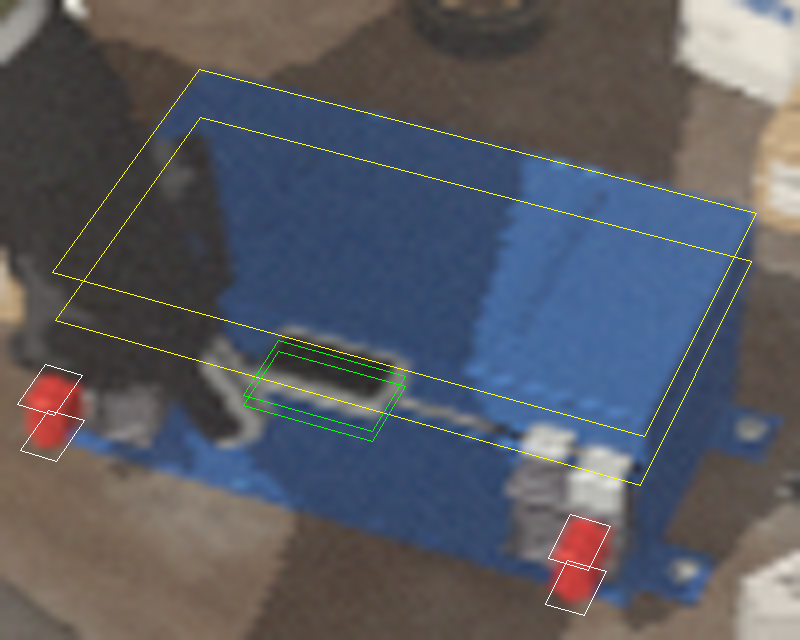

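Run:
```python
import numpy as np
K=lambda f:np.array([69.5-158*np.cos(f)+16*np.sin(f),67+158*np.sin(f)+16*np.cos(f)])
f=.06
while f<1.6:
    st=.07 if f<1.05 else .035
    d=K(f+st)-K(f); f+=st; print("%.3f  dx %.1f dz %.1f | %.1f %.1f %.1f  K %s"%(f,d[0],d[1],-.588*d[1],d[0],-.809*d[1],K(f).round(0)))
```

```text
0.130  dx 2.2 dz 10.9 | -6.4 2.2 -8.8  K [-85. 103.]
0.200  dx 2.9 dz 10.7 | -6.3 2.9 -8.7  K [-82. 114.]
0.270  dx 3.7 dz 10.5 | -6.2 3.7 -8.5  K [-79. 125.]
0.340  dx 4.4 dz 10.2 | -6.0 4.4 -8.3  K [-74. 135.]
0.410  dx 5.1 dz 9.9 | -5.8 5.1 -8.0  K [-69. 145.]
0.480  dx 5.8 dz 9.5 | -5.6 5.8 -7.7  K [-63. 154.]
0.550  dx 6.4 dz 9.1 | -5.3 6.4 -7.3  K [-57. 163.]
0.620  dx 7.0 dz 8.6 | -5.1 7.0 -7.0  K [-50. 172.]
0.690  dx 7.6 dz 8.1 | -4.8 7.6 -6.5  K [-42. 180.]
0.760  dx 8.2 dz 7.5 | -4.4 8.2 -6.1  K [-34. 187.]
0.830  dx 8.7 dz 6.9 | -4.1 8.7 -5.6  K [-25. 194.]
0.900  dx 9.1 dz 6.3 | -3.7 9.1 -5.1  K [-16. 201.]
0.970  dx 9.6 dz 5.7 | -3.3 9.6 -4.6  K [ -7. 206.]
1.040  dx 9.9 dz 5.0 | -2.9 9.9 -4.0  K [  3. 211.]
1.110  dx 10.3 dz 4.3 | -2.5 10.3 -3.5  K [ 14. 216.]
1.145  dx 5.2 dz 1.9 | -1.1 5.2 -1.5  K [ 19. 218.]
1.180  dx 5.3 dz 1.7 | -1.0 5.3 -1.4  K [ 24. 219.]
1.215  dx 5.4 dz 1.5 | -0.9 5.4 -1.2  K [ 29. 221.]
1.250  dx 5.4 dz 1.3 | -0.8 5.4 -1.1  K [ 35. 222.]
1.285  dx 5.4 dz 1.1 | -0.7 5.4 -0.9  K [ 40. 223.]
1.320  dx 5.5 dz 0.9 | -0.5 5.5 -0.7  K [ 46. 224.]
1.355  dx 5.5 dz 0.7 | -0.4 5.5 -0.6  K [ 51. 225.]
1.390  dx 5.5 dz 0.5 | -0.3 5.5 -0.4  K [ 57. 225.]
1.425  dx 5.5 dz 0.3 | -0.2 5.5 -0.3  K [ 62. 226.]
1.460  dx 5.6 dz 0.2 | -0.1 5.6 -0.1  K [ 68. 226.]
1.495  dx 5.6 dz -0.0 | 0.0 5.6 0.0  K [ 73. 226.]
1.530  dx 5.6 dz -0.2 | 0.1 5.6 0.2  K [ 79. 226.]
1.565  dx 5.5 dz -0.4 | 0.3 5.5 0.3  K [ 85. 225.]
1.600  dx 5.5 dz -0.6 | 0.4 5.5 0.5  K [ 90. 224.]
1.635  dx 5.5 dz -0.8 | 0.5 5.5 0.7  K [ 96. 224.]
```

jog_arm(
  moves="0 0 0 -6.4 2 -8.8 -1; 0 0 0 -6.3 3 -8.7 -1; 0 0 0 -6.2 3.5 -8.5 -1; 0 0 0 -6 4.5 -8.3 -1; 0 0 0 -5.8 5 -8 -1; 0 0 0 -5.6 6 -7.7 -1; 0 0 0 0 0 0 -1; 0 0 0 0 0 0 -1",
)

```text
clock: 17.25
eef_pos: [0.5027, 0.1919, 0.1363]
tcp_rot: [0.53, 0.79, -0.172, 0.256]
force: [-5.9, -0.8, 1.0]
opening: 0.0001
```

Run:
```python
from ov import *
import plan; plan.stat()
p=r.camera("scene"); overlay(p,plan.c,"b4.png",W=140,H=110,sc=5,draw=True,sl=.022,sr=.022)
plan.stat()
```

```text
t 17.25 case [-79.8  22.7 136.3] toolz [ 0.001 -0.588 -0.809] tooly [ 1.     0.001 -0.   ] F [-5.8  1.5  1. ] q [-1.11  0.68  0.45  2.11  0.51  0.69 -0.77] op 0.0001
t 17.3 case [-79.8  22.7 136.2] toolz [ 0.001 -0.588 -0.809] tooly [ 1.     0.001 -0.   ] F [-5.9  3.4  2.7] q [-1.11  0.68  0.45  2.11  0.51  0.69 -0.77] op 0.0002
```

View pics/b4.png

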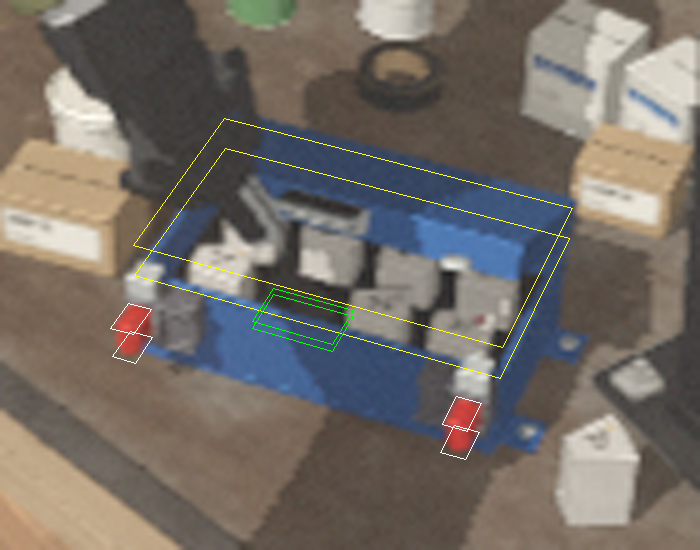

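jog_arm(
  moves="0 0 0 -5.5 4 -7.5 -1; 0 0 0 -5.2 4.5 -7.2 -1; 0 0 0 -5 6 -6.8 -1; 0 0 0 -4.6 7.5 -6.3 -1; 0 0 0 -4.2 8.5 -5.8 -1; 0 0 0 -3.8 9 -5.2 -1; 0 0 0 0 0 0 -1; 0 0 0 0 0 0 -1",
)

```text
clock: 18.3
eef_pos: [0.5393, 0.2071, 0.183]
tcp_rot: [0.53, 0.79, -0.172, 0.257]
force: [-1.5, 2.6, -0.1]
opening: -0.0
```

```bash
cat >> ov.py <<'E'
def lidov(p,c,name,fs,W=140,H=110,sc=5,dz=.05):
    im=cv2.cvtColor(p["pixels"],cv2.COLOR_RGB2BGR)
    u0,v0=np.array(proj(p,w(c,(0,0,dz)))).astype(int)-[W//2,H//2]; v0=max(v0,0)
    im=cv2.resize(im[v0:v0+H,u0:u0+W],None,fx=sc,fy=sc,interpolation=cv2.INTER_CUBIC)
    for f,col in fs:
        def L(a,y,b): return w(c,(.0695-a*np.cos(f)+b*np.sin(f),y,.067+a*np.sin(f)+b*np.cos(f)))
        for poly in ([(.135,-.116,.024),(.135,.116,.024),(0,.116,.024),(0,-.116,.024)],[(.1685,-.025,.016),(.1685,.025,.016),(.135,.025,.016),(.135,-.025,.016)]):
            pts=[]
            for X in poly:
                u,v=proj(p,L(*X)); pts.append((int((u-u0+.5)*sc),int((v-v0+.5)*sc)))
            cv2.polylines(im,[np.array(pts)],True,col,1)
    cv2.imwrite("pics/"+name,im)
E
python3 - <<'E'
from ov import *
import plan; plan.stat()
p=r.camera("scene"); lidov(p,plan.c,"b5.png",[(.9,(0,255,255)),(1.0,(0,255,0))],dz=.1)
plan.stat()
E
```

```text
t 18.3 case [-40.1  22.9 183. ] toolz [ 0.001 -0.588 -0.809] tooly [ 1.     0.003 -0.001] F [-0.4  3.  -0.1] q [-1.07  0.64  0.44  1.99  0.48  0.82 -0.67] op -0.0
t 18.35 case [-40.2  22.9 182.9] toolz [ 0.001 -0.588 -0.809] tooly [ 1.     0.003 -0.001] F [-1.   2.2 -0.8] q [-1.07  0.64  0.44  1.99  0.48  0.82 -0.67] op -0.0001
```

View pics/b5.png

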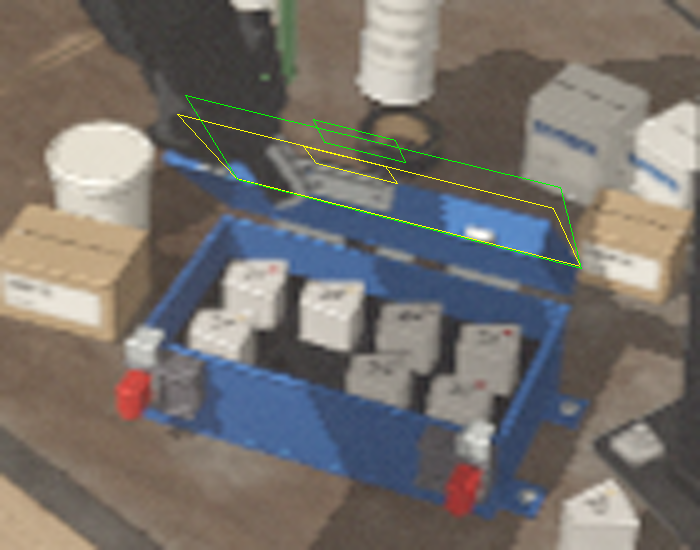

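jog_arm(
  moves="0 0 0 -3.8 9.5 -5.3 -1; 0 0 0 -3.4 9.8 -4.7 -1; 0 0 0 -3 10 -4.1 -1; 0 0 0 -2.5 10.5 -3.5 -1; 0 0 0 -1.1 5.3 -1.5 -1; 0 0 0 -1 5.4 -1.4 -1; 0 0 0 0 0 0 -1; 0 0 0 0 0 0 -1",
)

```text
clock: 19.35
eef_pos: [0.5861, 0.2263, 0.2084]
tcp_rot: [0.53, 0.79, -0.172, 0.257]
force: [0.0, 1.1, -0.2]
opening: -0.0001
```

Run:
```python
from ov import *
import plan; plan.stat()
p=r.camera("scene"); lidov(p,plan.c,"b6.png",[(1.2,(0,255,255)),(1.1,(0,255,0))],dz=.1)
plan.stat()
```

```text
t 19.35 case [ 10.4  23.  208.4] toolz [ 0.001 -0.588 -0.809] tooly [ 1.     0.003 -0.   ] F [ 0.4  1.  -0.2] q [-1.02  0.65  0.42  1.86  0.45  0.91 -0.59] op -0.0001
t 19.4 case [ 10.4  23.  208.4] toolz [ 0.001 -0.588 -0.809] tooly [ 1.     0.003 -0.   ] F [-0.   1.1  0.1] q [-1.02  0.65  0.42  1.86  0.45  0.91 -0.59] op 0.0001
```

View pics/b6.png

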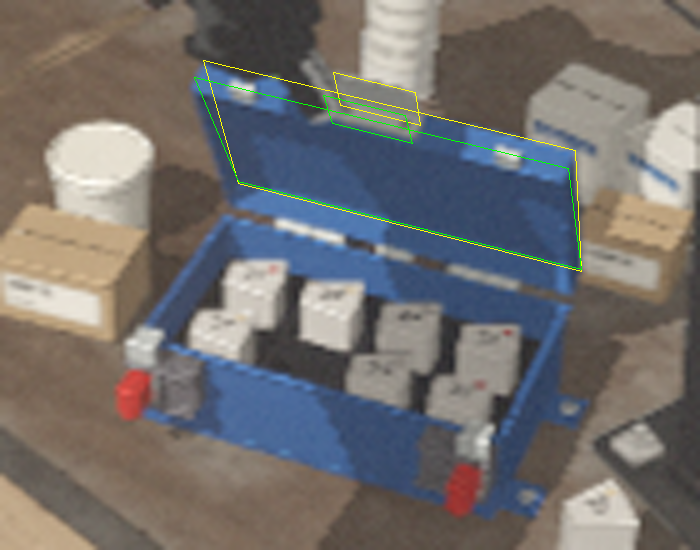

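jog_arm(
  moves="0 0 0 -4 2 1.5 -1; 0 0 0 -4 3 1.5 -1; 0 0 0 -0.8 4 -1 -1; 0 0 0 -0.8 4 -1 -1; 0 0 0 -0.6 4 -0.8 -1; 0 0 0 -0.5 4 -0.7 -1; 0 0 0 -0.4 4 -0.6 -1; 0 0 0 0 0 0 -1",
)

```text
clock: 20.4
eef_pos: [0.613, 0.2278, 0.216]
tcp_rot: [0.53, 0.79, -0.172, 0.257]
force: [0.1, 0.1, 0.2]
opening: 0.0003
```

Run:
```python
from ov import *
import plan; plan.stat()
p=r.camera("scene"); lidov(p,plan.c,"b7.png",[(1.2,(0,255,255)),(1.3,(0,255,0))],dz=.1)
plan.stat()
```

```text
t 20.4 case [ 35.9  14.3 216. ] toolz [ 0.001 -0.588 -0.809] tooly [1.    0.002 0.   ] F [0.2 0.  0.2] q [-0.99  0.66  0.42  1.81  0.45  0.93 -0.55] op 0.0003
t 20.45 case [ 35.7  14.4 216. ] toolz [ 0.001 -0.588 -0.809] tooly [1.    0.002 0.   ] F [ 0.8 -0.7  0.2] q [-0.99  0.66  0.42  1.81  0.45  0.93 -0.55] op 0.0003
```

View pics/b7.png

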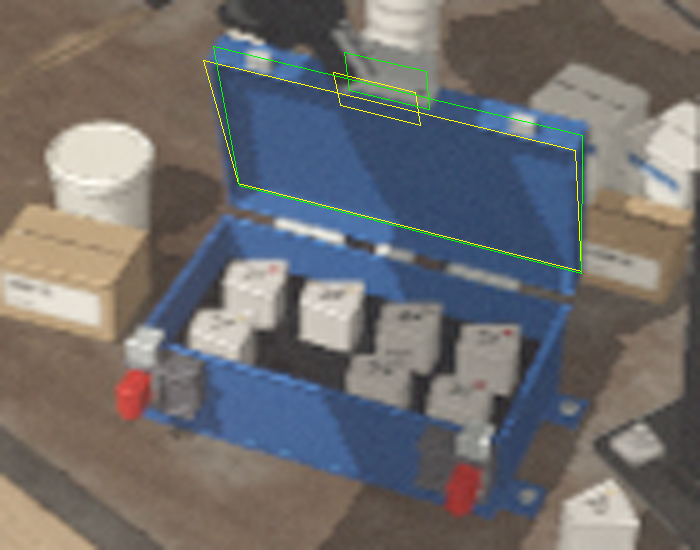

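Run:
```python
from ov import *
import plan
for i in range(3): p=r.camera("scene")
lidov(p,plan.c,"b8.png",[(1.4,(0,255,255)),(1.9,(0,255,0))],dz=.1)
plan.stat()
```

```text
t 20.6 case [ 35.6  14.7 215.9] toolz [ 0.001 -0.588 -0.809] tooly [ 1.     0.003 -0.   ] F [-0.4  0.6 -0.1] q [-0.99  0.66  0.42  1.81  0.45  0.93 -0.55] op -0.0004
```

View pics/b8.png

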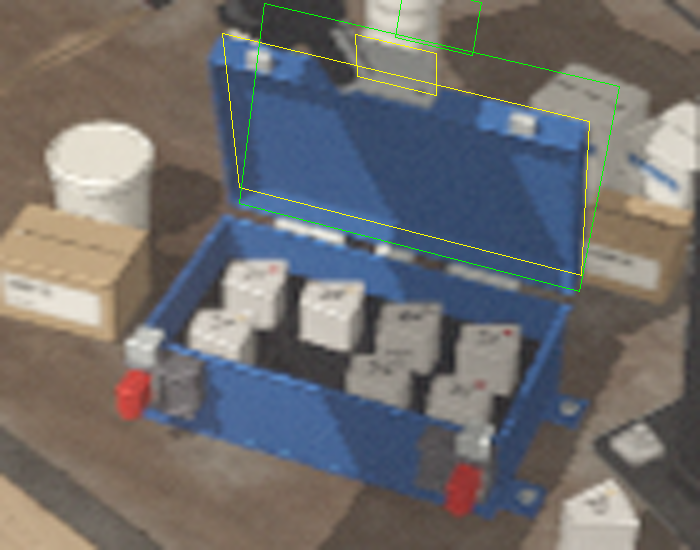

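jog_arm(
  moves="0 0 0 0 2 0 -1; 0 0 0 0 2 0 -1; 0 0 0 0 2 0 -1; 0 0 0 0 2 0 -1; 0 0 0 0 2 0 -1; 0 0 0 0 2 0 -1; 0 0 0 0 2 0 -1; 0 0 0 0 0 0 -1",
)

```text
clock: 21.6
eef_pos: [0.6257, 0.2336, 0.2159]
tcp_rot: [0.53, 0.79, -0.172, 0.257]
force: [0.9, 0.4, -0.1]
opening: 0.0002
```

Run:
```python
from ov import *
import plan
plan.stat()
p=r.camera("scene")
lidov(p,plan.c,"b9.png",[(1.4,(0,255,255)),(1.9,(0,255,0))],dz=.1)
```

```text
t 21.6 case [ 49.8  14.8 215.9] toolz [ 0.002 -0.588 -0.809] tooly [1.    0.003 0.   ] F [ 0.9 -0.  -0.1] q [-0.98  0.67  0.42  1.77  0.44  0.95 -0.53] op 0.0002
```

View pics/b9.png

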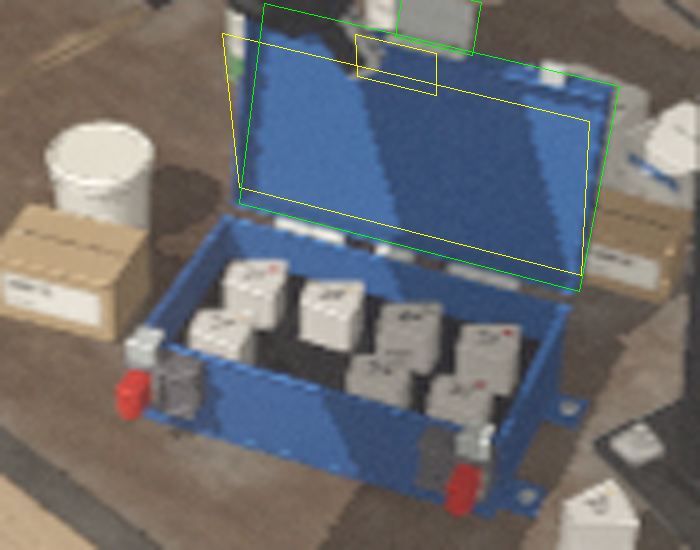

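jog_arm(
  moves="0 0 0 0 -10 0 -1; 0 0 0 0 -15 0 -1; 0 0 0 0 -20 -5 -1; 0 0 0 0 -20 -10 -1; 0 0 0 0 -20 -20 -1; 0 0 0 0 -10 -20 -1; 0 0 0 0 0 0 -1; 0 0 0 0 0 0 -1",
)

```text
clock: 22.65
eef_pos: [0.5253, 0.2272, 0.2603]
tcp_rot: [0.53, 0.79, -0.172, 0.257]
force: [-0.5, -0.3, -0.5]
opening: -0.0001
```

Run:
```python
from ov import *
import plan
plan.stat()
p=r.camera("scene")
lidov(p,plan.c,"c1.png",[(1.8,(0,255,255)),(1.9,(0,255,0))],dz=.1)
for l in("spare_die","spanner","grease_pot","parts_carton"):
    for t in r.tip_of(l,p)[:1]: print(l,np.round(t["xy"],1))
p=r.camera("top"); save(p,"c1t.png"); lidov(p,plan.c,"c1to.png",[(1.8,(0,255,255)),(1.9,(0,255,0))],W=160,H=110,dz=.1)
for l in("spare_die","spanner","grease_pot","parts_carton"):
    for t in r.tip_of(l,p)[:1]: print(l,np.round(t["xy"],1))
```

```text
t 22.65 case [-45.5  46.8 260.3] toolz [ 0.002 -0.588 -0.809] tooly [1.    0.003 0.   ] F [-0.6 -0.1 -0.5] q [-1.12  0.53  0.43  1.93  0.46  0.99 -0.63] op -0.0001
spare_die [313.2 252.2]
spanner [341.7 299.4]
grease_pot [219.4 184.4]
parts_carton [210.6 197.8]
spare_die [311.3 190.6]
spanner [356.3 213.4]
grease_pot [177.5 183.5]
parts_carton [187.7 201.3]
```

View pics/c1.png

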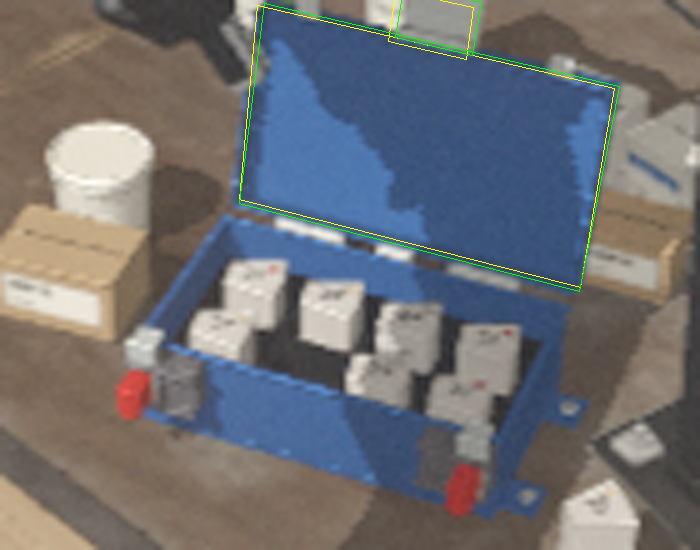

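View pics/c1to.png

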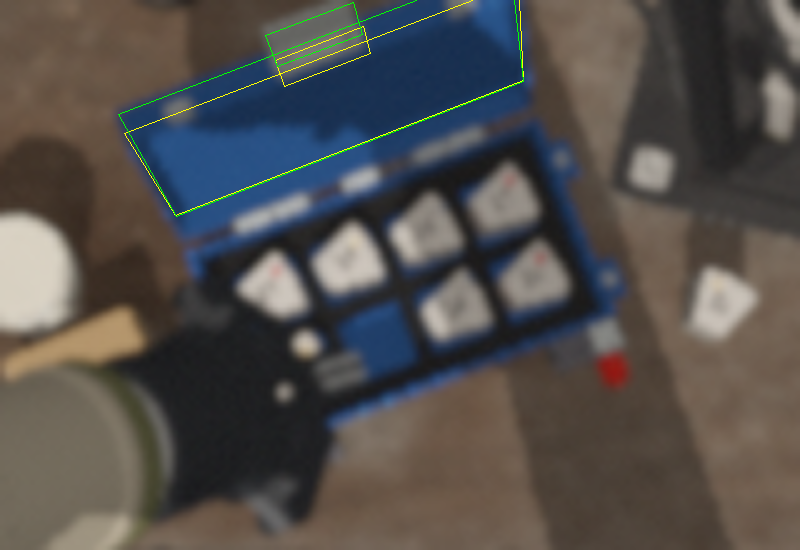

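Run:
```python
from plan import *
stat(); r.job_done()
```

```text
t 23.15 case [-45.4  46.8 260.3] toolz [ 0.001 -0.588 -0.809] tooly [ 1.     0.002 -0.   ] F [ 0.1 -0.8 -0.1] q [-1.12  0.53  0.43  1.93  0.46  0.99 -0.63] op 0.0001
the job is handed in; nothing more can be done
```

The die case is open: both red catches are pushed out and the lid is resting back against its stop. I handed the job in at 23 s of the 61 s allowed; it reported no verdict.

**What I did:** With the gripper shut and used as one fingertip, I pushed each catch outward until it met its stop, at about 17 N on the left and 19 N on the right. I then tilted the tool sideways, put the fingertip under the lid's lip and raised the lid in steps. Near the balance point I slowed to 2 mm moves, and from there the lid fell open on its own. I then drew the tool clear.

**Last checks:**
- **Lid:** its outline matched about 1.9 rad in both the scene and top pictures.
- **Catches:** both were out by about 22 mm in the scene picture. In the top picture the arm hid the left one.
- **Dies:** all seven were upright in their pockets in the scene picture. I did not measure their shifts against the start, because the lid was shut then.
- **Spare die, pot and spanner:** the detector placed them within about 1–4 pixels of the start. That is its usual scatter and roughly 2–12 mm on the bench. They look unmoved in the pictures, but the numbers alone do not prove it for the 15 mm limit.
- **Parts carton:** it was within a pixel in the top picture, but the scene picture had no detection of it at the start to compare with.
- **Robot contact:** the force reading was about zero, within its noise, so the robot is touching nothing.

**Not measured:** I could not read the lid's speed while it fell, so I did not confirm it stayed under 5 rad/s. During the lift there was one brief sideways load of about 6 N, probably the fingertip against the lid's front wall. It was gone after I moved the finger's path outward.

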